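Find the socket that fits the nut of the guitar-neck clamp

TASK

Find out which of the three lookalike sockets in the grey tray fits the steel hex nut on top of the clamp that holds the guitar neck, by trying them on the nut without forcing them or knocking any over. Stand any socket that does not fit back upright in the tray, leave everything else on the bench where it is, and finish still gripping the socket that fits, pushed fully home over the nut down to the brass washer: do not let go of it.

Things in the scene. Friction and masses are not known exactly. Their poses are not given: they have to be found in the camera images.
- nut_seat (a point): steel hex nut pointing up on the clamp, on a brass washer 52 mm across. 30 mm across flats, straight sides 15 mm tall, then a cone to 20 mm (24 mm across on top). Point: on its axis, at its underside on the washer's top, 71 mm above the bench; z up; its flats face along x and every 60 degrees. It is tight: about 1 N m turns it
- clamp: clamp fixed to the bench: steel bridge 45 (x) x 140 (y) mm, top 67 mm high, with an end nut 55 mm to each side of the hex nut up to 74 mm high, across a dark guitar neck on a plywood bed (lower, 400 mm long along x). Origin on the bench below the hex nut
- socket_1_grip (a point): one of 3 lookalike sockets standing open end down in the tray. Foot dark steel, round, 47 mm across, 38 mm tall; above it a blue hexagonal adapter to grip, 30 mm across flats, 38 to 84 mm above the lower rim. About 0.3 kg. Point: on the axis, mid adapter, 62 mm above the lower rim; z up the axis; the flats of adapter and bore face along x and every 60 degrees. Bore 26 mm deep
- socket_2_grip (a point): another of the 3 lookalike sockets, outside the same as socket 1, same point and axes. Only one of the 3 has a bore that goes over the nut, with 1 mm play on each side; the bores of the other two are at least 2 mm too narrow
- socket_3_grip (a point): another of the 3 lookalike sockets, outside the same as socket 1, same point and axes. Those too narrow stop on the nut's cone, lower rim 15 mm or more above the washer. Which one fits cannot be seen: try
- tray: shallow grey tray, fixed to the bench, 150 (x) x 300 (y) mm, rim 16 mm high, walls and floor 4 mm thick, so that things inside stand 4 mm above the bench; origin at the centre of its underside. The sockets stand in a row along its y axis
- washer: brass washer, 26 mm across, 5 mm thick, lying in the tray near its far (+x) side; leave it alone
- mallet: wooden mallet, 260 mm long, lying flat beyond the tray; origin under its middle; leave it alone
- glue_tall: clear glue bottle, 56 mm across, 170 mm tall, standing upright; origin at the centre of its foot; leave it alone
- glue_short: white glue bottle, 52 mm across, 130 mm tall, standing upright; origin at the centre of its foot; leave it alone
- scraper: wood-handled scraper, 160 mm long, lying flat; leave it alone
- caul: pale wooden block 90 x 40 x 30 mm, lying flat; origin at the centre of its underside; leave it alone
- glue_pot: dark red glue pot, 84 mm across, 90 mm tall, a blue brush handle sticking out to 125 mm high; origin at the centre of its foot; leave it alone
There are look-alikes about, which are no part of the job. Leave any purple look-alike of the part that bears socket_2_grip alone. Leave any purple look-alike of the part that bears socket_3_grip alone.

How it is judged (in metres and radians):
At the end, for the whole second after the job is handed in: The fitting socket is over the nut: within 5 mm of its axis, point 55 to 67 mm above the washer (62 fully home), upright within 0.1 rad, at rest, gripped (over 1 N). The other two stand on the tray floor inside its rim, upright within 0.12 rad, not touched by the fingers (((horizontal distance between socket_1_grip and nut_seat below 0.005 m and z of socket_1_grip in the frame of nut_seat between 0.055 and 0.067 m and angle between socket_1_grip's own z axis and vertical below 0.1 rad and contact force between the fingers and socket_1 above 1 N and linear speed of socket_1 below 0.02 m/s and angle between each of socket_2_grip, socket_3_grip's own z axis and vertical below 0.12 rad and z of socket_2_grip in the frame of tray between 0.06 and 0.07 m and x of socket_2_grip in the frame of tray between -0.072 and 0.072 m and y of socket_2_grip in the frame of tray between -0.147 and 0.147 m and contact force between the fingers and socket_2 below 0.5 N and z of socket_3_grip in the frame of tray between 0.06 and 0.07 m and x of socket_3_grip in the frame of tray between -0.072 and 0.072 m and y of socket_3_grip in the frame of tray between -0.147 and 0.147 m and contact force between the fingers and socket_3 below 0.5 N) or (horizontal distance between socket_2_grip and nut_seat below 0.005 m and z of socket_2_grip in the frame of nut_seat between 0.055 and 0.067 m and angle between socket_2_grip's own z axis and vertical below 0.1 rad and contact force between the fingers and socket_2 above 1 N and linear speed of socket_2 below 0.02 m/s and angle between each of socket_1_grip, socket_3_grip's own z axis and vertical below 0.12 rad and z of socket_1_grip in the frame of tray between 0.06 and 0.07 m and x of socket_1_grip in the frame of tray between -0.072 and 0.072 m and y of socket_1_grip in the frame of tray between -0.147 and 0.147 m and contact force between the fingers and socket_1 below 0.5 N and z of socket_3_grip in the frame of tray between 0.06 and 0.07 m and x of socket_3_grip in the frame of tray between -0.072 and 0.072 m and y of socket_3_grip in the frame of tray between -0.147 and 0.147 m and contact force between the fingers and socket_3 below 0.5 N) or (horizontal distance between socket_3_grip and nut_seat below 0.005 m and z of socket_3_grip in the frame of nut_seat between 0.055 and 0.067 m and angle between socket_3_grip's own z axis and vertical below 0.1 rad and contact force between the fingers and socket_3 above 1 N and linear speed of socket_3 below 0.02 m/s and angle between each of socket_1_grip, socket_2_grip's own z axis and vertical below 0.12 rad and z of socket_1_grip in the frame of tray between 0.06 and 0.07 m and x of socket_1_grip in the frame of tray between -0.072 and 0.072 m and y of socket_1_grip in the frame of tray between -0.147 and 0.147 m and contact force between the fingers and socket_1 below 0.5 N and z of socket_2_grip in the frame of tray between 0.06 and 0.07 m and x of socket_2_grip in the frame of tray between -0.072 and 0.072 m and y of socket_2_grip in the frame of tray between -0.147 and 0.147 m and contact force between the fingers and socket_2 below 0.5 N))); the arm keeps its last pose, push and grip.
It fails at once if a bystander (mallet, glue bottles, scraper, wooden block, glue pot, washer) is moved by more than 30 mm (distance of any of mallet, glue_tall, glue_short, scraper, caul, glue_pot, washer from where it was at the start of the episode above 0.03 m).
It fails at once if a socket is forced down on the nut or clamp with more than 60 N (contact force between any of socket_1, socket_2, socket_3 and clamp above 60 N).
It fails at once if a socket is knocked over (angle between any of socket_1_grip, socket_2_grip, socket_3_grip's own z axis and vertical above 0.7 rad).
It also fails if it takes over 72 s, if anything falls off the work surface, if the arm or the gripper's body presses on something with over 40 N, if the wrist force passes 120 N, or if a joint passes its speed limit or range.

ROBOT

A 7-joint arm with a two-finger parallel gripper is mounted at the origin on the work surface. World frame = base frame: x ahead of the robot, y to its left, z up, the work surface at z = 0. Lengths are in m, angles in degrees, forces in N, time in s.
With the tool pointing down it reaches from about 0.35 to 0.9 m from the base axis. Payload 8.1 kg.
Tool frame: the origin (TCP) lies on the centre line of the jaws, within the pads' length; the fingertips stand 8 mm ahead of it and the grasp point (between the pads) lies 11 mm behind it (robot.finger_overhang is the distance from the TCP to the fingertips, in m); z points along the fingers, y is the line along which they close (so a half turn about z gives the same grasp; the last joint's range is limited). The gripper opens to 92 mm and grips with 3 to 60 N. Pads are 19 mm wide; open, the fingers measure 130 mm over their backs; the gripper's body (75 mm by 190 mm) begins 47 mm behind the grasp point.
Start: joints at [-5.879, 24.895, 1.432, 90.138, -0.665, 64.973, -4.303], TCP at [0.625, -0, 0.195] pointing down, gripper open.
Joint ranges: [-149.89, 149.89], [-25.12, 119.58], [-72.63, 75.52], [4.76, 147.25], [-75.54, 255.54], [6.69, 114.76], [-157.13, 157.13]. Speed limits (degrees/s): [127.2, 127.2, 172.46, 172.46, 180, 180, 180].

INTERFACE

Orientations are given as a 3x3 rotation matrix whose columns are the frame's x, y, z axes.
In Python, from cell import robot, imaging gives the robot as it stands.
- The arm moves only by the tool drive_tool, never from a script. Its arguments are lists of equal length, an entry for each row: "slide": the shift along the world's x, y, z in mm, a list of three; "roll": the turn about the world's z in degrees. A call has 1 to 5 rows; each row shifts and turns the commanded pose from where the row before left it; what a row does not reach is not made up. A row lasts 1/10 s, in which the tool goes at most 50 mm and 8.59 degrees, less where a joint would pass 70% of its speed; a pose out of reach is approached as far as the arm can. A call with a gripper value outside its range is refused whole. "hand" is the opening, from 0 (shut) to 1 (fully open), set as the call begins (left out, the last holds). The fingers move at their own pace and stop on an object; "newtons" is the grip in N (left out, the last holds). Time passes only in rows, so rows that do not move let the fingers close. It gives the time, the measured TCP pose, the force, the opening and the grip force at its end, in the units of the state.
- robot.get_state(): the state, without advancing time (a new reading comes with each control period).
- imaging.capture(name): name is "scene" or "side" or "wrist"; returns a dict with "color" (384x512x3 uint8, blue, green, red), "mtx" (3x3 intrinsics, pixels), "rvec" (rotation vector, rad) and "tvec" (3), from world to camera coordinates, as OpenCV has them. Camera axes: x right, y down, z forward; pixel columns grow to the right and rows downward; lengths in m; the calibration is good to about 2 mm. A picture is of the moment at which its call begins. There is no depth.
- robot.close_job(): hands the job in; it is judged then, once.
The state is a dict: "clock": time; "joint_positions": joint angles; "joint_vel": joint speeds; "tau": joint torques, N m; "eef_pos": TCP position; "eef_rot": TCP orientation; "contact_force": force on the tool from outside, world axes, zero at the start; "torque": the same for the moment, N m; "finger_gap": opening from 0.0 (shut) to 1.0 (fully open); "gripper_force": force on a finger pad.
Only numpy, scipy, OpenCV 4.12 (cv2) and the standard library are available. Lean on these libraries where they do the work, as an engineer would, in place of code of your own. Each camera call takes 0.05 s, during which the arm holds its last target. There are 200 camera calls.

## Working session

There is one attempt and no reset: what is moved stays moved. The work goes in short steps, Python scripts to look and compute and a tool call to move; the robot and the scene stay as the last step left them, time stands still between calls to the robot, and variables do not carry over. Pictures are saved under pics/ and viewed, at most 10 in all, crops included, and the job is handed in when it is done.

Besides the shell and the picture viewer there is one more tool, called after "Request:" as a command line: name --pt "numbers of a row" for each row, then --argument value for the rest. drive_tool: Moves the arm, as the interface text tells. Its arguments: {"type":"object","properties":{"slide":{"type":"array","items":{"type":"array","items":{"type":"number"}}},"roll":{"type":"array","items":{"type":"number"}},"hand":{"type":"number"},"newtons":{"type":"number"}},"required":["slide","roll"]}

```bash
mkdir -p pics; cat > h.py <<'E'
import numpy as np, cv2, pickle
from cell import robot, imaging
def snap(n,f):
    c=imaging.capture(n); cv2.imwrite(f'pics/{f}.png',c['color']); pickle.dump(c,open(f'pics/{f}.pkl','wb')); return c
def ld(f): return pickle.load(open(f'pics/{f}.pkl','rb'))
def ray(c,px):
    R,_=cv2.Rodrigues(np.array(c['rvec'],float)); t=np.array(c['tvec'],float).ravel()
    d=R.T@np.linalg.inv(c['mtx'])@np.array([px[0],px[1],1.]); return -R.T@t,d
def at(c,px,z):
    o,d=ray(c,px); return o+d*(z-o[2])/d[2]
def proj(c,p):
    return cv2.projectPoints(np.array(p,float).reshape(-1,1,3),np.array(c['rvec'],float),np.array(c['tvec'],float),c['mtx'],None)[0].reshape(-1,2)
E
python3 - <<'E'
from h import *
a=snap('scene','s0');b=snap('side','d0');w=snap('wrist','w0')
cv2.imwrite('pics/a.png',cv2.resize(a['color'],(800,600),interpolation=cv2.INTER_CUBIC))
cv2.imwrite('pics/b.png',cv2.resize(b['color'],(800,600),interpolation=cv2.INTER_CUBIC))
for c in(a,b,w): print(ray(c,(256,192)))
print(robot.get_state())
E
```

```text
(array([1.03261224, 0.69066468, 1.39098575]), array([-0.29120256, -0.44821116, -0.84528399]))
(array([ 0.14189661, -0.73476927,  0.85716527]), array([ 0.38322367,  0.62866042, -0.67681294]))
(array([0.62445443, 0.06964826, 0.38350875]), array([ 0.01010878, -0.26518665, -0.96423863]))
{'clock': 0.15, 'joint_positions': array([-5.87748884, 24.92652388,  1.43199582, 90.17519114, -0.66335021,
       64.97435482, -4.30076677]), 'joint_vel': array([-0.02922273, -0.13666965,  0.0538936 , -0.20075085, -0.06247405,
        0.06875964, -0.08248974]), 'tau': array([ 9.13879558e-04, -6.68263149e+01,  9.85680185e-01, -3.14695251e+01,
       -6.03506877e-02,  3.94195947e-02,  8.07748006e-05]), 'eef_pos': array([ 6.24585921e-01, -8.05263572e-05,  1.94446789e-01]), 'eef_rot': array([[ 5.69129538e-05,  9.99999308e-01, -1.17542569e-03],
       [ 9.99999989e-01, -5.70730180e-05, -1.36142445e-04],
       [-1.36209435e-04, -1.17541793e-03, -9.99999300e-01]]), 'contact_force': array([-0.05469749,  0.3046229 , -0.17902813]), 'torque': array([-0.01952136, -0.03533373, -0.01916379]), 'gripper_force': 0.0, 'finger_gap': 1.0004144152012564}
```

View pics/a.png

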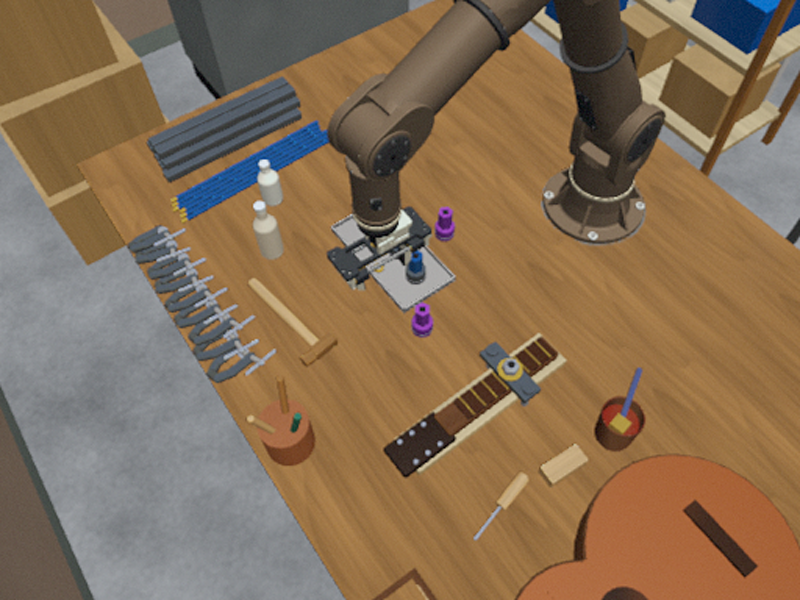

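View pics/b.png

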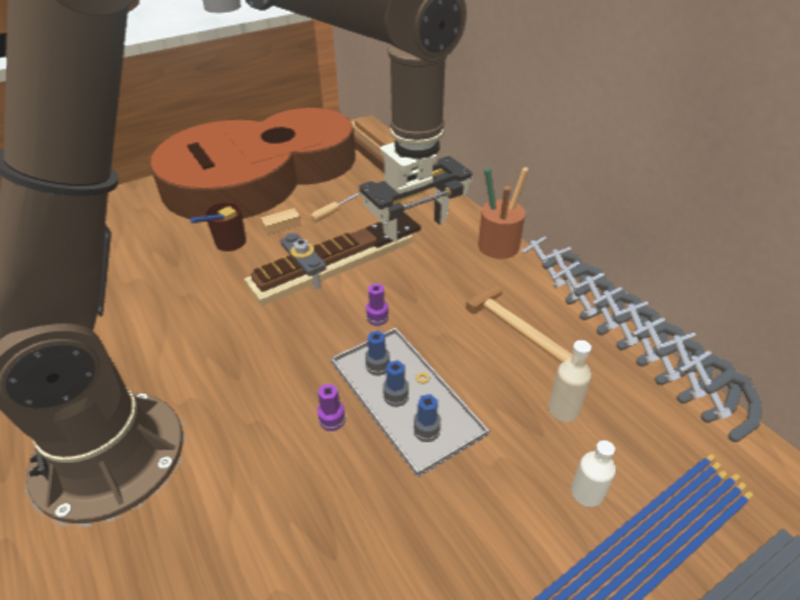

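The side view shows three blue-topped sockets in the tray, with tops at (800-wide pixels) (376,337), (396,368) and (428,401). The purple look-alikes at (376,290) and (328,390) stand outside the tray. The hex nut is at (301,243) here and (511,367) in the scene view. What could be mistaken for a socket: only the two purple ones, so I choose the three blue ones.

```bash
python3 - <<'E'
from h import *
a=ld('s0');b=ld('d0');k=.64
for p in[(376,337),(396,368),(428,401)]: print('sock',at(b,np.array(p)*k,.088))
for p in[(376,288),(328,389)]: print('purp',at(b,np.array(p)*k,.084))
for p in[(395,331),(486,431),(420,471),(334,360)]: print('tray',at(b,np.array(p)*k,.016))
print('nut',at(b,np.array((301,241))*k,.091),at(a,np.array((511,365))*k,.091))
for p in[(490,350),(530,396)]: print('bridge',at(a,np.array(p)*k,.067))
E
python3 -c "
import cv2
i=cv2.imread('pics/d0.png')[170:310,190:330]
w=cv2.imread('pics/w0.png')
import numpy as np
cv2.imwrite('pics/c.png',np.hstack([cv2.resize(i,(384,384),interpolation=cv2.INTER_CUBIC),cv2.resize(w,(416,384))]))"
```

```text
sock [ 0.48724252 -0.08184572  0.088     ]
sock [ 0.47912592 -0.16510201  0.088     ]
sock [ 0.48628557 -0.25424544  0.088     ]
purp [0.55774435 0.03976742 0.084     ]
purp [ 0.35912463 -0.14018015  0.084     ]
tray [ 0.5605642  -0.02685291  0.016     ]
tray [ 0.56700126 -0.31602697  0.016     ]
tray [ 0.4284481  -0.31997402  0.016     ]
tray [ 0.42014183 -0.03032806  0.016     ]
nut [0.49337937 0.25665251 0.091     ] [0.49249594 0.25939521 0.091     ]
bridge [0.49546693 0.19910938 0.067     ]
bridge [0.49629553 0.3269194  0.067     ]
```

View pics/c.png

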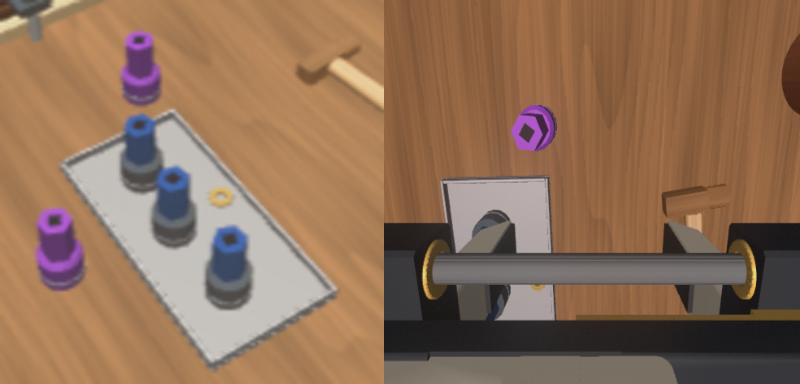

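The crop confirms three blue sockets in the tray, with the brass washer beside them and the purple ones outside. Next I move the wrist camera over the row.

Request:
drive_tool --pt "-28 -33 0" --pt "-28 -33 0" --pt "-28 -33 0" --pt "-28 -33 0" --pt "-28 -33 0" --roll '[0, 0, 0, 0, 0]'

```text
clock: 0.65
eef_pos: [0.4836, -0.1661, 0.1949]
eef_rot: [[0.0, 1.0, -0.0], [1.0, -0.0, 0.0], [0.0, -0.0, -1.0]]
contact_force: [0.3, -0.9, 0.5]
finger_gap: 0.999
gripper_force: 0.0
```

Request:
drive_tool --pt "0 -30 0" --pt "0 0 0" --pt "0 0 0" --pt "0 0 0" --roll '[0, 0, 0, 0]'

```text
clock: 1.05
eef_pos: [0.4854, -0.1938, 0.1948]
eef_rot: [[-0.001, 1.0, -0.0], [1.0, 0.001, 0.001], [0.001, -0.0, -1.0]]
contact_force: [-0.2, -0.2, -0.2]
finger_gap: 1.003
gripper_force: 0.0
```

```bash
python3 - <<'E'
from h import *
w=snap('wrist','w1'); print(robot.get_state()['eef_pos'])
cv2.imwrite('pics/w1v.png',cv2.resize(w['color'],(800,600),interpolation=cv2.INTER_CUBIC))
E
```

```text
[ 0.48536334 -0.19362391  0.19479203]
```

View pics/w1v.png

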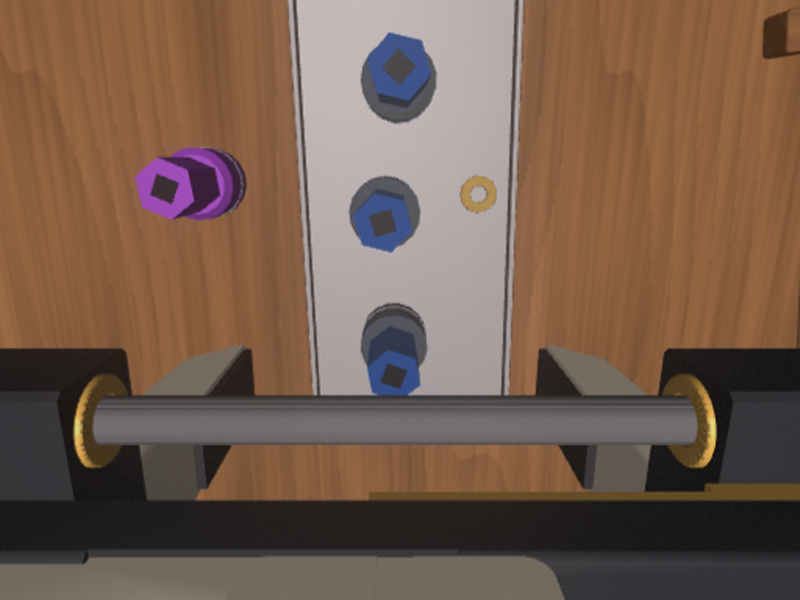

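All three sockets are in view: tops at (400,68), (383,221), (394,374). The purple one is at (165,188) and the washer at (478,194). The adapters differ in yaw, so I measure centre and yaw from the top faces.

```bash
cat >> h.py <<'E'
def hexfit(c,mask,z,r=.015):
    """mask of hex top face -> centre, yaw of a flat normal (mod 60), deg, across-flats"""
    cs,_=cv2.findContours(mask.astype('uint8'),cv2.RETR_EXTERNAL,cv2.CHAIN_APPROX_NONE)
    h=cv2.convexHull(max(cs,key=cv2.contourArea)).reshape(-1,2)
    P=np.array([at(c,p,z)[:2] for p in h]); P=P.astype(np.float32)
    def area(q): return cv2.contourArea(q)
    m=cv2.moments(P*1000); cen=np.array([m['m10'],m['m01']])/m['m00']/1000
    best=min(((sum((P@[np.cos(t+i*np.pi/3),np.sin(t+i*np.pi/3)]).max()-(P@[np.cos(t+i*np.pi/3),np.sin(t+i*np.pi/3)]).min() for i in range(3))/3,np.degrees(t)) for t in np.radians(np.arange(-30,30,.5))))
    return cen,best[1],best[0]
E
python3 - <<'E'
from h import *
c=ld('w1'); im=c['color'].astype(int); k=.64
for p in[(400,68),(383,221),(394,374)]:
    x,y=(np.array(p)*k).astype(int)
    B=im[y-28:y+29 if y>30 else y+40, x-28:x+28] if False else None
    m=np.zeros(im.shape[:2],bool)
    y0=max(0,y-30); s=im[y0:y+30,x-30:x+30]
    blue=(s[...,0]>s[...,2]+30); vals=s[...,0][blue]
    th,_=cv2.threshold(vals.astype('uint8').reshape(-1,1),0,255,cv2.THRESH_OTSU)
    m[y0:y+30,x-30:x+30]=blue&(s[...,0]>th)
    cen,yaw,w=hexfit(c,m,.088); print(p,th,np.percentile(vals,[5,50,95]),cen.round(4),yaw,round(w*1000,1),m.sum(), at(c,np.array(p)*k,.088).round(4))
for p in[(290,0),(318,394),(522,0),(506,394)]: print(at(c,np.array(p)*k,.016).round(4))
print('washer',at(c,np.array((478,194))*k,.009).round(4))
E
```

```text
(400, 68) 123.0 [114.35 138.   141.  ] [ 0.4872 -0.0787] 17.5 29.7 955 [ 0.488  -0.0796  0.088 ]
(383, 221) 122.0 [107.15 137.   140.  ] [ 0.4784 -0.1604] 16.0 29.6 757 [ 0.4788 -0.1594  0.088 ]
(394, 374) 113.0 [ 92.75 134.   137.  ] [ 0.4844 -0.2521] 10.5 29.9 579 [ 0.4851 -0.2519  0.088 ]
[ 0.4193 -0.0291  0.016 ]
[ 0.4272 -0.2995  0.016 ]
[ 0.5655 -0.0289  0.016 ]
[ 0.5705 -0.2994  0.016 ]
washer [ 0.544  -0.1498  0.009 ]
```

Request:
drive_tool --pt "0 40 0" --pt "1 40 0" --pt "1 35 -10" --pt "0 0 -30" --pt "0 0 -20" --roll '[6, 6, 5.5, 0, 0]'

```text
clock: 1.6
eef_pos: [0.487, -0.0772, 0.134]
eef_rot: [[-0.306, 0.952, -0.0], [0.952, 0.306, 0.001], [0.001, 0.0, -1.0]]
contact_force: [0.0, 0.1, -0.0]
finger_gap: 1.001
gripper_force: 0.0
```

Request:
drive_tool --pt "0 0 -20" --pt "0 0 0" --pt "0 0 0" --roll '[0, 0, 0]'

```text
clock: 1.9
eef_pos: [0.4871, -0.0792, 0.1153]
eef_rot: [[-0.302, 0.953, -0.001], [0.953, 0.302, 0.0], [0.0, -0.0, -1.0]]
contact_force: [1.3, 0.1, 1.4]
finger_gap: 1.001
gripper_force: 0.0
```

```bash
python3 - <<'E'
from h import *
b=snap('side','d1');a=snap('scene','s1')
print(robot.get_state()['eef_pos'])
i=np.hstack([cv2.resize(b['color'][140:300,170:320],(400,427),interpolation=3),cv2.resize(a['color'][100:260,180:330],(400,427),interpolation=3)])
cv2.imwrite('pics/d1v.png',i)
E
```

```text
[ 0.48782918 -0.07969026  0.11606665]
```

View pics/d1v.png

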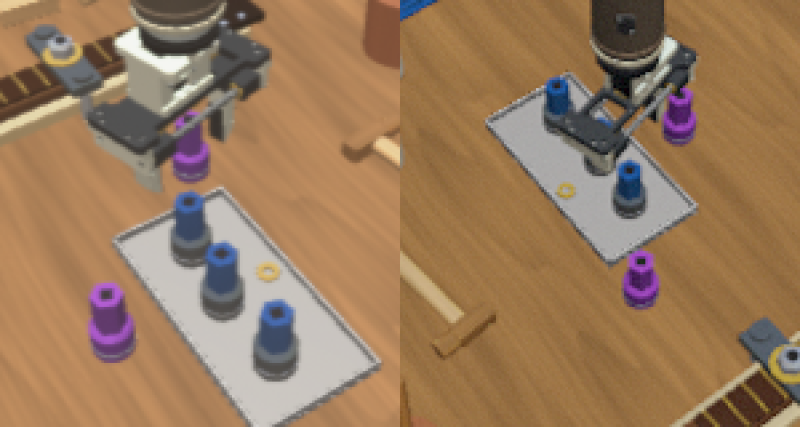

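```bash
python3 - <<'E'
from h import *
b=ld('d1');a=ld('s1')
s=robot.get_state(); p=s['eef_pos']; y=s['eef_rot'][:,1]
pts=[p,p+.05*y,p-.05*y]
q=proj(b,pts); print((q-[170,140])*427/160); q=proj(a,pts); print((q-[180,100])*427/160+[400,0])
E
```

```text
[[186.95687589 182.12265925]
 [218.03120157 157.04889873]
 [154.21247603 208.54399655]]
[[627.8135158  154.76856324]
 [604.26777334 180.2053127 ]
 [650.73320035 130.00815167]]
```

```bash
python3 - <<'E'
from h import *
s=robot.get_state(); p=s['eef_pos']; X,Y,Z=s['eef_rot'].T
out=[]
for f,(u,v) in(('d1',(170,140)),('s1',(180,100))):
    c=ld(f); k=400/150
    im=cv2.resize(c['color'][v:v+160,u:u+150],(400,427),interpolation=3)
    for sg in(1,-1):
        for tz in(.008,-.03):
            q=[p+Z*tz+sg*Y*dy+X*dx for dy,dx in((.046,.0095),(.065,.0095),(.065,-.0095),(.046,-.0095))]
            q=((proj(c,q)-[u,v])*k).astype(np.int32)
            cv2.polylines(im,[q],True,(0,255,0) if tz>0 else (0,255,255),1)
    out.append(im)
cv2.imwrite('pics/ov.png',np.hstack(out))
E
```

```text
(no output)
```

View pics/ov.png

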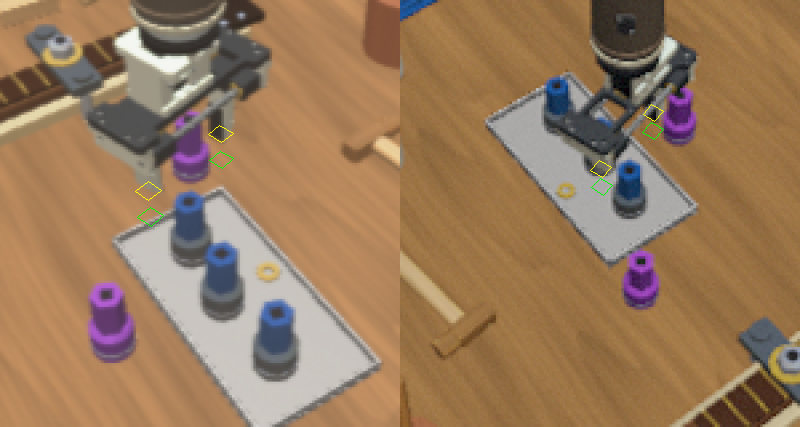

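```bash
python3 - <<'E'
from h import *
print(robot.finger_overhang,[n for n in dir(robot) if n[0]!='_'])
p=np.array([.6246,0,.1945]);X,Y,Z=np.array([[0,1,0],[1,0,0],[0,0,-1.]]).T
out=[]
for f,(u,v) in(('d0',(220,60)),('s0',(190,80))):
    c=ld(f); k=4
    im=cv2.resize(c['color'][v:v+100,u:u+100],(400,400),interpolation=3)
    for sg in(1,-1):
        for tz in(.008,-.03):
            q=[p+Z*tz+sg*Y*dy+X*dx for dy,dx in((.046,.0095),(.065,.0095),(.065,-.0095),(.046,-.0095))]
            q=((proj(c,q)-[u,v])*k).astype(np.int32)
            cv2.polylines(im,[q],True,(0,255,0) if tz>0 else (0,255,255),1)
    out.append(im)
cv2.imwrite('pics/ov2.png',np.hstack(out))
E
```

```text
0.008 ['Unreachable', 'close_job', 'finger_overhang', 'get_state']
```

View pics/ov2.png

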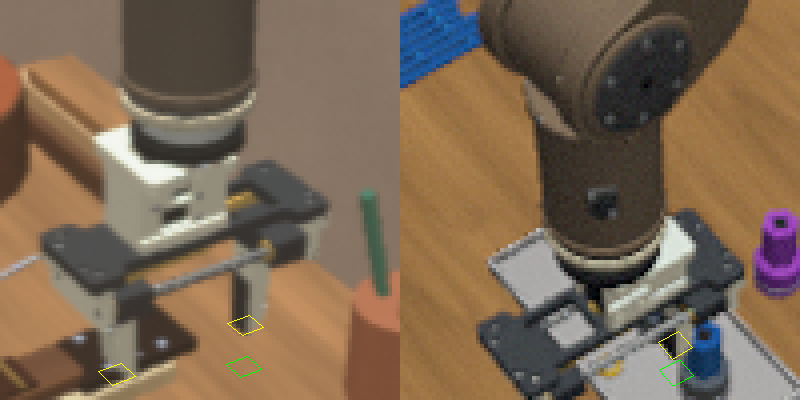

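In both views the visible fingertips sit about 35 mm above where the reported pose puts them. I go down with care and check against the socket.

Request:
drive_tool --pt "0 0 -20" --pt "0 0 -20" --pt "0 0 -10" --pt "0 0 0" --pt "0 0 0" --roll '[0, 0, 0, 0, 0]'

```text
clock: 2.5
eef_pos: [0.4876, -0.08, 0.0658]
eef_rot: [[-0.301, 0.954, 0.001], [0.954, 0.301, -0.0], [-0.0, 0.001, -1.0]]
contact_force: [-0.3, -0.4, -0.1]
finger_gap: 0.998
gripper_force: 0.0
```

```bash
cat > ov.py <<'E'
from h import *
import sys
# overlay fingertips per state, for several tip offsets
def ov(name,cams=('side','scene'),sz=100,tzs=((.008,(0,255,0)),(-.03,(0,255,255)))):
    s=robot.get_state(); p=s['eef_pos']; X,Y,Z=s['eef_rot'].T; out=[]; g=.046*s['finger_gap']
    for n in cams:
        c=snap(n,name+n); u,v=(proj(c,[p])[0]-sz/2).astype(int); k=400/sz
        im=cv2.resize(c['color'][v:v+sz,u:u+sz],(400,400),interpolation=3)
        for sg in(1,-1):
            for tz,col in tzs:
                q=[p+Z*tz+sg*Y*dy+X*dx for dy,dx in((g,.0095),(g+.019,.0095),(g+.019,-.0095),(g,-.0095))]
                q=((proj(c,q)-[u,v])*k).astype(np.int32); cv2.polylines(im,[q],True,col,1)
        out.append(im)
    cv2.imwrite(f'pics/{name}.png',np.hstack(out)); print(p,s['finger_gap'],s['gripper_force'],s['contact_force'])
if __name__=='__main__': ov(sys.argv[1])
E
python3 ov.py g1
```

```text
[ 0.48757788 -0.08003146  0.06580007] 0.9977058466424947 0.0 [-0.34881576 -0.439789   -0.12346935]
```

View pics/g1.png

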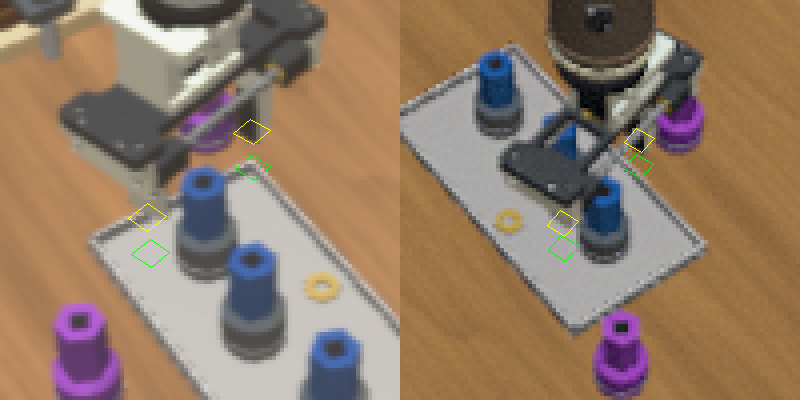

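The fingertips are still near socket-top height (about 0.09 m), so the reported z reads about 35–38 mm too low. The xy is centred on the socket. I descend about 40 mm more, watching the force.

Request:
drive_tool --pt "0 0 -15" --pt "0 0 -10" --pt "0 0 -7" --pt "0 0 0" --roll '[0, 0, 0, 0]'

```text
clock: 3.0
eef_pos: [0.4864, -0.08, 0.0324]
eef_rot: [[-0.301, 0.954, -0.001], [0.954, 0.301, 0.0], [0.001, -0.001, -1.0]]
contact_force: [0.2, -0.1, -0.6]
finger_gap: 1.0
gripper_force: 0.0
```

Request:
drive_tool --pt "0 0 -4" --pt "0 0 0" --pt "0 0 0" --roll '[0, 0, 0]'

```text
clock: 3.3
eef_pos: [0.4871, -0.0801, 0.0292]
eef_rot: [[-0.301, 0.954, 0.0], [0.954, 0.301, -0.0], [-0.0, 0.0, -1.0]]
contact_force: [-0.2, -0.5, 0.1]
finger_gap: 0.998
gripper_force: 0.0
```

```bash
python3 ov.py g2
```

```text
[ 0.48714933 -0.08005782  0.02922271] 0.9977016604416638 0.0 [-0.18841694 -0.5287494   0.08528624]
```

View pics/g2.png

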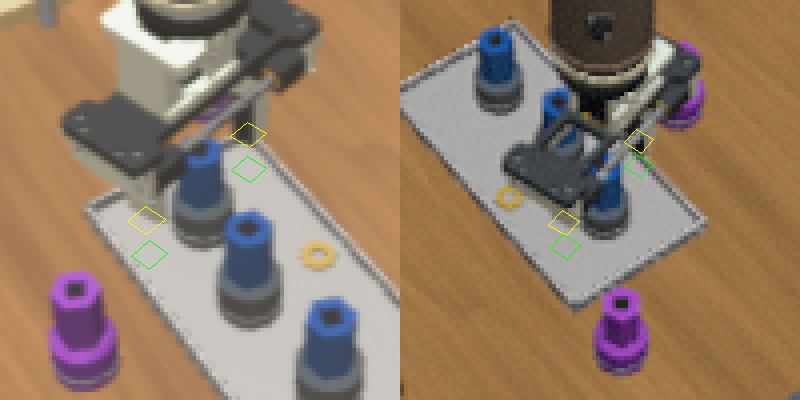

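The tips are now at mid-adapter either side of socket 1, nothing touched. I lower 6 mm more and grip.

Request:
drive_tool --pt "0 0 -6" --pt "0 0 0" --pt "0 0 0" --roll '[0, 0, 0]'

```text
clock: 3.7
eef_pos: [0.4868, -0.08, 0.0228]
eef_rot: [[-0.301, 0.954, -0.001], [0.954, 0.301, 0.0], [0.0, -0.001, -1.0]]
contact_force: [0.6, 0.7, -0.6]
finger_gap: 0.998
gripper_force: 0.0
```

Request:
drive_tool --pt "0 0 0" --pt "0 0 0" --pt "0 0 0" --pt "0 0 0" --pt "0 0 0" --roll '[0, 0, 0, 0, 0]' --hand 0.2 --newtons 35

```text
clock: 4.2
eef_pos: [0.487, -0.08, 0.0231]
eef_rot: [[-0.301, 0.954, 0.0], [0.954, 0.301, 0.0], [-0.0, 0.0, -1.0]]
contact_force: [-0.2, 0.6, -0.8]
finger_gap: 0.616
gripper_force: 0.0
```

Request:
drive_tool --pt "0 0 0" --pt "0 0 0" --pt "0 0 0" --pt "0 0 0" --pt "0 0 0" --roll '[0, 0, 0, 0, 0]'

```text
clock: 4.7
eef_pos: [0.4871, -0.08, 0.023]
eef_rot: [[-0.301, 0.954, 0.0], [0.954, 0.301, 0.0], [-0.0, 0.0, -1.0]]
contact_force: [-0.3, -0.6, -1.2]
finger_gap: 0.324
gripper_force: 35.0
```

Gap 29.8 mm: gripped across the flats. Lift, and move to see the nut with the wrist camera.

Request:
drive_tool --pt "0 0 15" --pt "0 0 30" --pt "0 0 40" --pt "0 0 40" --pt "0 20 0" --roll '[0, 0, 0, 0, 0]'

```text
clock: 5.2
eef_pos: [0.4899, -0.0627, 0.1528]
eef_rot: [[-0.296, 0.955, 0.008], [0.955, 0.296, -0.002], [-0.004, 0.007, -1.0]]
contact_force: [1.2, 0.7, -2.8]
finger_gap: 0.326
gripper_force: 35.0
```

Request:
drive_tool --pt "0 45 0" --pt "0 45 0" --pt "2 45 0" --pt "2 45 0" --pt "0 0 0" --roll '[-4.5, -4.5, -4.5, -4, 0]'

```text
clock: 5.7
eef_pos: [0.4901, 0.1278, 0.1479]
eef_rot: [[-0.007, 1.0, -0.0], [1.0, 0.007, 0.004], [0.004, -0.0, -1.0]]
contact_force: [0.3, 0.4, -4.0]
finger_gap: 0.326
gripper_force: 35.0
```

Request:
drive_tool --pt "0 0 0" --pt "0 0 0" --roll '[0, 0]'

```text
clock: 5.9
eef_pos: [0.4907, 0.1186, 0.1476]
eef_rot: [[0.001, 1.0, -0.001], [1.0, -0.001, -0.001], [-0.001, -0.001, -1.0]]
contact_force: [0.4, -1.5, -3.5]
finger_gap: 0.324
gripper_force: 35.0
```

```bash
python3 - <<'E'
from h import *
w=snap('wrist','w2'); b=snap('side','d2'); a=snap('scene','s2')
q=proj(w,[[.493,.258,.091]])[0]; print(q, robot.get_state()['eef_pos'], ray(w,(256,192))[0])
hs=cv2.cvtColor(w['color'],cv2.COLOR_BGR2HSV)
# brass washer: yellow
m=cv2.inRange(hs,(15,110,90),(32,255,255)); x,y=q.astype(int)
n,l,st,ce=cv2.connectedComponentsWithStats(m); print([(st[i].tolist(),ce[i].round(1).tolist()) for i in range(1,n) if st[i][4]>60])
i=np.hstack([cv2.resize(w['color'],(512,384)),cv2.resize(w['color'][max(0,y-40):y+40,x-30:x+30],(288,384),interpolation=3)]); cv2.imwrite('pics/w2v.png',i)
E
```

```text
[256.12745689 -10.82331851] [0.49100363 0.1184581  0.14793295] [0.49053973 0.18853264 0.33676638]
[([127, 0, 9, 50, 198], [131.1, 23.9]), ([166, 0, 8, 48, 188], [169.5, 23.4]), ([205, 0, 7, 46, 177], [207.8, 22.3]), ([216, 0, 73, 43, 1476], [254.1, 21.3]), ([321, 0, 5, 41, 160], [323.1, 19.9]), ([359, 0, 6, 40, 165], [361.5, 19.2]), ([397, 0, 7, 38, 161], [400.1, 18.4]), ([179, 240, 14, 60, 464], [183.9, 268.8]), ([312, 240, 15, 60, 468], [320.1, 269.1]), ([97, 309, 359, 11, 2441], [304.8, 315.7])]
```

View pics/w2v.png

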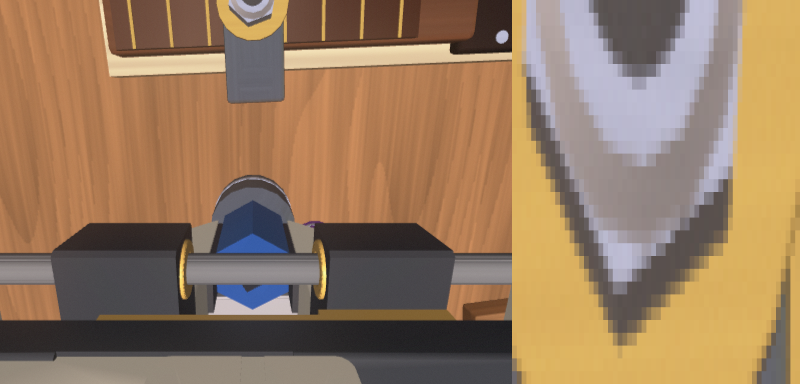

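The nut shows at the top edge (washer centre about (254,5)), a corner pointing to −y so flats face ±x, clamp turned about +2°. Socket 1 hangs upright in the jaws. I go closer and fit it numerically.

Request:
drive_tool --pt "0 40 0" --pt "0 0 0" --pt "0 0 0" --pt "0 0 0" --roll '[2, 0, 0, 0]'

```text
clock: 6.45
eef_pos: [0.4911, 0.1587, 0.1479]
eef_rot: [[-0.033, 0.999, -0.0], [0.999, 0.033, -0.001], [-0.001, -0.0, -1.0]]
contact_force: [0.3, -0.8, -2.9]
finger_gap: 0.326
gripper_force: 35.0
```

```bash
cat > nut.py <<'E'
from h import *
w=snap('wrist','w3'); s=robot.get_state(); print(s['eef_pos'],np.degrees(np.arctan2(s['eef_rot'][1,1],s['eef_rot'][0,1])))
hs=cv2.cvtColor(w['color'],cv2.COLOR_BGR2HSV)
m=cv2.inRange(hs,(15,110,90),(32,255,255)); q=proj(w,[[.493,.258,.071]])[0]; print(q)
cs,_=cv2.findContours(m,cv2.RETR_EXTERNAL,cv2.CHAIN_APPROX_NONE)
c=min((c for c in cs if cv2.contourArea(c)>700),key=lambda c:np.linalg.norm(c.reshape(-1,2).mean(0)-q))
P=np.array([at(w,p,.071)[:2] for p in cv2.convexHull(c).reshape(-1,2)],np.float32)
print('washer',cv2.fitEllipse(P*1000),cv2.minEnclosingCircle(P*1000))
x,y,a,b=cv2.boundingRect(c); print(x,y,a,b)
M=np.zeros_like(m); cv2.drawContours(M,[cv2.convexHull(c)],-1,255,-1)
nut=(M>0)&(m==0); n,l,st,ce=cv2.connectedComponentsWithStats(nut.astype('uint8'))
i=1+np.argmax(st[1:,4]); 
# nut silhouette incl. sides: print base hex fit, and dark hole
print('nut blob at z=.091/.086/.071',[ (z,hexfit(w,l==i,z)) for z in(.086,.071)], st[i])
g=cv2.cvtColor(w['color'],cv2.COLOR_BGR2GRAY); sub=np.where(l==i,g,255)
print('hist',np.percentile(sub[l==i],[5,25,50,75,95]))
d=(sub<75)&(l==i)
n2,l2,s2,c2=cv2.connectedComponentsWithStats(d.astype('uint8'))
for j in range(1,n2):
    if s2[j][4]>30: print('dark',s2[j].tolist(),c2[j].round(1),at(w,c2[j],.091).round(4))
E
python3 nut.py
```

```text
[0.49110045 0.15861156 0.14796869] 1.8884455373575944
[259.57648023  58.52966307]
washer ((493.25457763671875, 255.5548553466797), (54.92448043823242, 57.644371032714844), 50.32958984375) ((494.46942138671875, 254.81080627441406), 30.216184616088867)
221 24 70 73
nut blob at z=.091/.086/.071 [(0.086, (array([0.49015742, 0.25616082]), np.float64(-10.5), np.float64(0.030451764526602646))), (0.071, (array([0.49025705, 0.25781504]), np.float64(-10.5), np.float64(0.032270928468946754)))] [ 233   32   47   53 1762]
hist [ 86.   125.25 182.   195.   199.  ]
```

```bash
cat > fitnut.py <<'E'
from h import *
from scipy.optimize import minimize
w=ld('w3'); hs=cv2.cvtColor(w['color'],cv2.COLOR_BGR2HSV); S=4
m=cv2.inRange(hs,(15,110,90),(32,255,255))
x0,y0=200,0; Y=cv2.resize(m[y0:120,x0:320],None,fx=S,fy=S,interpolation=1).astype(float)/255
t=np.linspace(0,2*np.pi,72,endpoint=False); C=np.c_[np.cos(t),np.sin(t)]
def hull(P):
    q=(proj(w,P)-[x0,y0]+.5)*S-.5; return cv2.convexHull(q.astype(np.float32)).round().astype(np.int32)
def parts(v):
    c=np.array(v[:2])/1000; a=np.radians(v[2])+np.pi/6+np.arange(6)*np.pi/3; h=.030/np.sqrt(3)*np.c_[np.cos(a),np.sin(a)]
    W=np.c_[c+.026*C,np.full(72,.071)]
    N=np.vstack([np.c_[c+h,np.full(6,.071)],np.c_[c+h,np.full(6,.086)],np.c_[c+.012*C,np.full(72,.091)]])
    A=np.zeros(Y.shape,np.uint8); cv2.fillPoly(A,[hull(W)],1); cv2.fillPoly(A,[hull(N)],0); return A
def cost(v): A=parts(v); return float(np.abs(A-Y).sum()/A.sum())
r=min((minimize(cost,[493,257,y],method='Nelder-Mead',options=dict(initial_simplex=[[493,257,y],[496,257,y],[493,260,y],[493,257,y+6]])) for y in range(-25,30,10)),key=lambda r:r.fun)
print(r.x,r.fun,[round(cost([r.x[0],r.x[1],r.x[2]+d]),3) for d in(-15,-8,-4,4,8,15)])
E
python3 fitnut.py
```

```text
[490.26519992 256.35247283 -10.10637739] 0.2390152174093127 [0.297, 0.267, 0.249, 0.251, 0.271, 0.298]
```

```bash
cat >> fitnut.py <<'E'
q=proj(w,[[.4903,.2564,.071]])[0]; print(q)
for dy in(-20,-10,0,6,12,18):
    row=int(q[1])+dy; xs=np.where(m[row,200:320]>0)[0]+200
    runs=np.split(xs,np.where(np.diff(xs)>1)[0]+1)
    print(row,[((r[0],r[-1]),at(w,(r[0]-.5,row),.071)[0].round(4),at(w,(r[-1]+.5,row),.071)[0].round(4)) for r in runs if len(r)])
big=cv2.erode(m,np.ones((3,3)))  # drop thin frets
E
python3 fitnut.py
```

```text
[490.26519992 256.35247283 -10.10637739] 0.2390152174093127 [0.297, 0.267, 0.249, 0.251, 0.271, 0.298]
[255.86190861  60.6961909 ]
40 [((np.int64(210), np.int64(213)), np.float64(0.4559), np.float64(0.4588)), ((np.int64(228), np.int64(237)), np.float64(0.469), np.float64(0.4764)), ((np.int64(270), np.int64(284)), np.float64(0.4998), np.float64(0.5107)), ((np.int64(286), np.int64(288)), np.float64(0.5115), np.float64(0.5137))]
50 [((np.int64(210), np.int64(213)), np.float64(0.4559), np.float64(0.4588)), ((np.int64(223), np.int64(235)), np.float64(0.4655), np.float64(0.475)), ((np.int64(280), np.int64(289)), np.float64(0.5075), np.float64(0.5148))]
60 [((np.int64(211), np.int64(213)), np.float64(0.4566), np.float64(0.4588)), ((np.int64(221), np.int64(233)), np.float64(0.464), np.float64(0.4737)), ((np.int64(278), np.int64(290)), np.float64(0.5063), np.float64(0.516))]
66 [((np.int64(211), np.int64(214)), np.float64(0.4566), np.float64(0.4596)), ((np.int64(222), np.int64(232)), np.float64(0.4648), np.float64(0.473)), ((np.int64(277), np.int64(289)), np.float64(0.5058), np.float64(0.5155))]
72 [((np.int64(211), np.int64(214)), np.float64(0.4566), np.float64(0.4596)), ((np.int64(223), np.int64(237)), np.float64(0.4656), np.float64(0.4768)), ((np.int64(276), np.int64(288)), np.float64(0.5053), np.float64(0.515))]
78 [((np.int64(211), np.int64(214)), np.float64(0.4566), np.float64(0.4596)), ((np.int64(226), np.int64(243)), np.float64(0.4679), np.float64(0.4814)), ((np.int64(271), np.int64(288)), np.float64(0.5017), np.float64(0.5153))]
```

Clean fit: washer is 52 mm wide, centred on x=0.490, y=0.256, and the nut is 32.6 mm wide there, which fits yaw −10°. Fully home is reported z≈0.090; a misfit stops at ≥0.105.

Request:
drive_tool --pt "0 35 0" --pt "-1 35 0" --pt "0 26.5 0" --pt "0 0 0" --pt "0 0 -20" --roll '[-6, -6, 0, 0, 0]'

```text
clock: 7.0
eef_pos: [0.4917, 0.2574, 0.1298]
eef_rot: [[0.173, 0.985, 0.004], [0.985, -0.173, 0.002], [0.003, 0.004, -1.0]]
contact_force: [0.4, -0.2, -3.2]
finger_gap: 0.322
gripper_force: 35.0
```

Request:
drive_tool --pt "0 0 -8" --pt "0 0 0" --pt "0 0 0" --pt "0 0 0" --roll '[0, 0, 0, 0]'

```text
clock: 7.4
eef_pos: [0.4906, 0.2563, 0.1208]
eef_rot: [[0.174, 0.985, 0.001], [0.985, -0.174, 0.0], [0.001, 0.001, -1.0]]
contact_force: [-0.5, 0.2, -2.5]
finger_gap: 0.325
gripper_force: 35.0
```

Request:
drive_tool --pt "0 0 -4" --pt "0 0 -2" --pt "0 0 -2" --pt "0 0 0" --pt "0 0 0" --roll '[0, 0, 0, 0, 0]'

```text
clock: 7.9
eef_pos: [0.49, 0.2565, 0.112]
eef_rot: [[0.174, 0.985, -0.0], [0.985, -0.174, -0.0], [-0.0, -0.0, -1.0]]
contact_force: [0.0, -0.5, -2.8]
finger_gap: 0.324
gripper_force: 35.0
```

Request:
drive_tool --pt "0 -1.3 0" --pt "0 0 -2" --pt "0 0 -2" --pt "0 0 0" --pt "0 0 0" --roll '[0, 0, 0, 0, 0]'

```text
clock: 8.4
eef_pos: [0.49, 0.2551, 0.1079]
eef_rot: [[0.174, 0.985, -0.0], [0.985, -0.174, -0.0], [-0.0, -0.0, -1.0]]
contact_force: [-0.0, -1.2, -2.9]
finger_gap: 0.322
gripper_force: 35.0
```

Request:
drive_tool --pt "0 0 -2" --pt "0 0 0" --pt "0 0 0" --roll '[0, 0, 0]'

```text
clock: 8.7
eef_pos: [0.4899, 0.2552, 0.106]
eef_rot: [[0.174, 0.985, -0.0], [0.985, -0.174, -0.0], [-0.0, -0.0, -1.0]]
contact_force: [-0.3, -0.8, -1.8]
finger_gap: 0.325
gripper_force: 35.0
```

Request:
drive_tool --pt "0 0 -2" --pt "0 0 0" --pt "0 0 0" --roll '[0, 0, 0]'

```text
clock: 9.0
eef_pos: [0.49, 0.2552, 0.104]
eef_rot: [[0.174, 0.985, -0.0], [0.985, -0.174, -0.0], [-0.0, -0.0, -1.0]]
contact_force: [0.2, -0.3, -3.4]
finger_gap: 0.325
gripper_force: 35.0
```

Request:
drive_tool --pt "0 0 -2" --pt "0 0 0" --pt "0 0 0" --roll '[0, 0, 0]'

```text
clock: 9.3
eef_pos: [0.4899, 0.2551, 0.102]
eef_rot: [[0.174, 0.985, -0.0], [0.985, -0.174, -0.0], [-0.0, -0.0, -1.0]]
contact_force: [-1.0, 0.5, -2.4]
finger_gap: 0.326
gripper_force: 35.0
```

Request:
drive_tool --pt "0 0 -2" --pt "0 0 0" --pt "0 0 0" --roll '[0, 0, 0]'

```text
clock: 9.6
eef_pos: [0.49, 0.2552, 0.1]
eef_rot: [[0.174, 0.985, -0.0], [0.985, -0.174, -0.0], [-0.0, -0.0, -1.0]]
contact_force: [-0.0, 0.4, -2.7]
finger_gap: 0.325
gripper_force: 35.0
```

Request:
drive_tool --pt "0 0 -2" --pt "0 0 -2" --pt "0 0 -2" --pt "0 0 0" --pt "0 0 0" --roll '[0, 0, 0, 0, 0]'

```text
clock: 10.1
eef_pos: [0.49, 0.2552, 0.0939]
eef_rot: [[0.174, 0.985, -0.0], [0.985, -0.174, -0.0], [-0.0, -0.0, -1.0]]
contact_force: [-0.1, 0.4, -3.3]
finger_gap: 0.325
gripper_force: 35.0
```

Request:
drive_tool --pt "0 0 -2" --pt "0 0 0" --pt "0 0 0" --roll '[0, 0, 0]'

```text
clock: 10.4
eef_pos: [0.49, 0.2551, 0.092]
eef_rot: [[0.174, 0.985, -0.0], [0.985, -0.174, -0.0], [-0.0, -0.0, -1.0]]
contact_force: [0.4, 0.9, -2.1]
finger_gap: 0.328
gripper_force: 35.0
```

Request:
drive_tool --pt "0 0 -1.5" --pt "0 0 0" --pt "0 0 0" --roll '[0, 0, 0]'

```text
clock: 10.7
eef_pos: [0.49, 0.2552, 0.0905]
eef_rot: [[0.174, 0.985, -0.0], [0.985, -0.174, -0.0], [-0.0, -0.0, -1.0]]
contact_force: [-0.8, 0.4, -2.8]
finger_gap: 0.324
gripper_force: 35.0
```

Still free, with the nut deep in the bore. I feel for the washer.

Request:
drive_tool --pt "0 0 -1" --pt "0 0 0" --pt "0 0 0" --roll '[0, 0, 0]'

```text
clock: 11.0
eef_pos: [0.4902, 0.2553, 0.09]
eef_rot: [[0.174, 0.985, 0.0], [0.985, -0.174, 0.0], [0.0, 0.0, -1.0]]
contact_force: [-1.1, -0.9, 4.2]
finger_gap: 0.325
gripper_force: 35.0
```

Request:
drive_tool --pt "0 0 -1" --pt "0 0 0" --pt "0 0 0" --roll '[0, 0, 0]'

```text
clock: 11.3
eef_pos: [0.4904, 0.2553, 0.0899]
eef_rot: [[0.174, 0.985, 0.001], [0.985, -0.174, 0.001], [0.001, 0.001, -1.0]]
contact_force: [-4.8, -2.8, 14.9]
finger_gap: 0.321
gripper_force: 35.0
```

The washer was met at z=0.090, exactly as computed, so socket 1 fits and is home. A numeric check of the scene, then I hand in.

```bash
python3 - <<'E'
from h import *
b=snap('side','d4'); b0=ld('d0')
def blobs(c):
    h=cv2.cvtColor(c['color'],cv2.COLOR_BGR2HSV); m=cv2.inRange(h,(100,120,40),(122,255,255)); n,l,s,ce=cv2.connectedComponentsWithStats(m)
    return [(ce[i].round(1).tolist(),int(s[i][4])) for i in range(1,n) if s[i][4]>40 and 120<ce[i][0]<300 and ce[i][1]<300]
print(blobs(b0));print(blobs(b)); print(proj(b,[[.490,.2564,.150],[.490,.2564,.171]]))
robot.close_job()
E
```

```text
[([240.6, 216.1], 47), ([252.4, 235.5], 58), ([273.2, 257.8], 65)]
[([252.7, 235.6], 55), ([273.2, 257.8], 63)]
[[189.48636865 140.2987266 ]
 [188.63646539 134.98014359]]
the job is handed in; nothing more can be done
```

Socket 1, the blue one at the +y end of the tray row, is the one that fits: it went freely over the nut, met the washer at the computed height, and I handed in with it gripped (35 N) and pushed down at about 15 N; sockets 2 and 3 were never touched, and the last picture shows them where they stood at the start.

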